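# Clear and vent the block incubator

### The arm

A 7-joint arm with a two-finger parallel gripper is mounted at the origin on the work surface. World frame = base frame: x ahead of the robot, y to its left, z up, the work surface at z = 0. Lengths are in m, angles in rad, forces in N, time in s.
With the tool pointing down it reaches from about 0.4 to 0.85 m from the base axis. Payload 10.4 kg.
Tool frame: the origin (TCP) lies on the centre line of the jaws, within the pads' length; the fingertips stand 22 mm ahead of it and the grasp point (between the pads) lies 3 mm ahead of it; z points along the fingers, y is the line along which they close (so a half turn about z gives the same grasp; the last joint's range is limited). The gripper opens to 87 mm and grips with 3 to 60 N. Pads are 19 mm wide; open, the fingers measure 117 mm over their backs; the gripper's body (75 mm by 190 mm) begins 51 mm behind the grasp point.
Start: joints at [1.12, 0.332, -0.065, 1.46, 0.022, 1.35, -0.088], TCP at [0.259, -0.569, 0.245] pointing down, gripper open.
Joint ranges: [-2.6, 2.6], [-0.5, 2.12], [-1.47, 1.34], [0.16, 2.42], [-1.27, 4.41], [0.06, 2.06], [-2.6, 2.6]. Speed limits (rad/s): [2.22, 2.22, 2.79, 2.79, 3.14, 3.14, 3.14].

### API

Orientations are given as a unit quaternion [x, y, z, w].
In Python, from bench import r gives the robot as it stands.
- The arm moves only by the shell command python3 jog.py 'ROWS' [FORCE]. ROWS is a JSON list of rows, 1 to 12 of them, each of 5 numbers: dx, dy, dz in m, then a turn about the tool's z in rad, then the finger opening in m; each row is the pose to reach, as a shift and turn from the pose commanded when the command began, along the tool's axes at that moment; what a row does not reach only later rows make up. A row lasts 1/10 s, in which the tool goes at most 0.05 m and 0.15 rad, less where a joint would pass 70% of its speed; a pose out of reach is approached as far as the arm can. The fingers move at their own pace and stop on an object; FORCE is the grip in N (left out, the last holds). Time passes only in rows, so rows that do not move let the fingers close. It prints the time, the measured TCP pose, the force, the opening and the grip force at its end.
- r.read_state(): the state, without advancing time (a new reading comes with each control period).
- r.camera(name): name is "scene" or "top" or "wrist"; returns a dict with "img" (420x560x3 uint8, red, green, blue), "fx", "fy", "cx", "cy" (pixels), "pose" (4x4, takes a point from camera to world coordinates). Camera axes: x right, y down, z forward; pixel columns grow to the right and rows downward; lengths in m; the calibration is good to about 2 mm. A picture is of the moment at which its call begins. There is no depth.
- r.close_job(): hands the job in; it is judged then, once.
The state is a dict: "time": time; "joint_positions": joint angles; "joint_vel": joint speeds; "joint_torque": joint torques, N m; "ee_pos": TCP position; "eef_rot": TCP orientation; "ft_force": force on the tool from outside, world axes, zero at the start; "torque": the same for the moment, N m; "width": finger opening in m; "grip_force": force on a finger pad.
Only numpy, scipy, OpenCV 4.12 (cv2) and the standard library are available. Lean on these libraries where they do the work, as an engineer would, in place of code of your own. Each camera call takes 0.05 s, during which the arm holds its last target. There are 200 camera calls.

### The job

Put the rubber stopper and the snapped-off tube-rack corner that lie on the incubator's lid into the waste bin, and only then lift the sprung lid until the pointer on the lid's side lines up with the mark on the arc beside it. Finish while still holding the lid steadily there with the gripper, because the spring shuts it as soon as it is let go. Leave the other things on the bench, and the mark itself, where they are.

Things in the scene. Friction and masses are not known exactly. Their poses are not given: they have to be found in the camera images.
- incubator: Fixed block incubator: white box 230 (its x) x 240 (its y) x 100 mm high, origin at the centre of its underside, front (-x side) towards the robot. Its white lid is shut at the start; the lid's flat top is then 118 mm above the bench. Beside its left (+y) edge stands a fixed steel arc centred on the hinge axis, radius 125 to 137 mm, y = 131 to 137 mm, up to 210 mm above the bench.
- lid (a joint): Opening angle of the lid (rad): 0 shut, grows as the front edge rises; stop at 1.2. The lid is 235 x 240 x 18 mm, about 0.45 kg, and a spring hinge shuts it: lifting takes about 4 to 10 N at the handle, rising with the angle, and it falls shut if let go.
- lid_hinge (a point): Point on the lid's hinge axis at the middle of the incubator's far (+x) top edge, 100 mm above the bench, at x = +115 mm in the incubator's frame. The axis runs along the incubator's y.
- lid_handle (a point): Middle of the lid's handle: round steel bar 14 mm thick, 124 mm long, parallel to the hinge axis, on two 12 mm posts 116 mm apart, its centre 40 mm above the lid's top near the front edge: 208 mm in front of the hinge axis and 58 mm above it when shut. Pinch it from above across the bar, which can turn between the fingers as the lid rises. Axes turn with the lid.
- lid_pointer (a point): Tip of the lid's black pointer on its left (+y) side, 119 mm in front of the hinge axis, moving on a circle about that axis as the lid rises.
- mark_tip (a point): Where the pointer's tip must come: the inner end of the mark, a black tab 40 mm long, 8 mm thick (20 mm at its outer end), clamped on the steel arc and pointing at the hinge axis. When lid and mark agree this point and lid_pointer coincide (the tab itself begins 2 mm farther out). Axes: x towards the hinge, z across the mark, upward along the arc.
- mark (a joint): Angle of the mark about the hinge axis (rad), measured as the lid's: pointer and mark line up when joint lid equals this value. Between 0.4 and 0.72, stiff, not to be moved.
- stopper: Black tapered rubber stopper standing on the lid, 32 mm diameter at its foot, 24 mm at its top, 34 mm high, about 30 g; origin at the centre of its underside, z up.
- corner: Snapped-off corner of a tube rack on the lid, L-shaped plastic piece 26 mm high, about 30 g: a bar 46 mm (its x) x 22 mm (its y) with a stub on its +y side (x = 7 to 23 mm, out to y = 26 mm); origin at the underside, at the middle of the bar. Grip it across the bar's y near x = -10 mm, where it is 22 mm wide.
- bin: Fixed white waste bin on the bench to one side (left or right) of the incubator: open box 160 x 160 x 110 mm high, walls 5 mm, origin at the centre of its underside.
- rack: Bystander: orange tube rack 200 x 100 mm with tubes, 110 mm high, on the other side from the bin; origin at the centre of its underside.
- reagent: Bystander: brown bottle, 60 mm diameter, 130 mm high, behind the incubator; origin under its centre.
- beaker: Bystander: glass beaker, 70 mm diameter, 90 mm high, behind the incubator; origin under its centre.
- dishes: Bystander: stack of three flat round dishes, 90 mm diameter, 44 mm high, farther back on the left; origin under its centre.
- tipbox: Bystander: grey open pipette-tip box 120 x 85 x 50 mm, farther back on the right; origin under its centre.
- pipette: Bystander: pipette lying on the bench at the far left, 225 mm long, 30 mm high; origin near its middle, x along it.

How it is judged:
By the outcome, as a careful person would: the job done as asked, in the order asked, and still so for the second after the job is handed in, while the arm keeps its last pose, push and grip.
It also fails if it takes over 62 s, if anything falls off the work surface, if the arm or the gripper's body presses on something with over 40 N, if the wrist force passes 120 N, or if a joint passes its speed limit or range.

## Working session

There is one attempt and no reset: what is moved stays moved. The work goes in short steps, Python scripts to look and compute and a shell command to move; the robot and the scene stay as the last step left them, time stands still between calls to the robot, and variables do not carry over. Pictures are saved under pics/ and viewed, at most 10 in all, crops included, and the job is handed in when it is done.

```bash
ls; mkdir -p pics; python3 - <<'E'
from bench import r
import cv2,numpy as np,pickle
d={}
for n in("scene","top"):
    c=r.camera(n);d[n]=c;cv2.imwrite(f"pics/{n}0.png",c["img"][:,:,::-1]);print(n,c["fx"],c["cx"],c["cy"],np.round(c["pose"],3).tolist())
pickle.dump(d,open("cams0.pkl","wb"))
s=r.read_state();print(s)
E
```

```text
bench.py
jog.py
pics
scene 385.20201623831366 280.99039563695806 208.80246626749525 [[0.875, 0.392, -0.283, 0.871], [0.483, -0.696, 0.531, -0.437], [0.011, -0.602, -0.799, 0.857], [0.0, 0.0, 0.0, 1.0]]
top 518.9534680889388 281.53573346415106 213.35838576514482 [[0.003, -0.992, 0.123, 0.424], [-1.0, -0.0, 0.02, 0.043], [-0.02, -0.123, -0.992, 1.566], [0.0, 0.0, 0.0, 1.0]]
{'time': 0.1, 'joint_positions': array([ 1.12037904,  0.33279958, -0.06470222,  1.46087339,  0.02158704,
        1.34989539, -0.0884953 ]), 'joint_vel': array([ 7.92187511e-05, -2.56238315e-03,  2.31290356e-04, -3.06925671e-03,
       -7.79195838e-04,  1.06451809e-03,  5.16910147e-04]), 'joint_torque': array([ 1.56967431e-03, -6.24545360e+01,  2.44027690e-02, -3.90710557e+01,
       -6.16540667e-02,  3.66994506e-02,  1.03160853e-04]), 'ee_pos': array([ 0.25917123, -0.56837377,  0.24383149]), 'eef_rot': array([ 9.77205955e-01,  2.12292514e-01, -1.57977119e-04, -6.20655345e-04]), 'ft_force': array([ 0.33107925, -0.10497996,  0.02536224]), 'torque': array([0.00711825, 0.00636485, 0.01736591]), 'grip_force': 0.0, 'width': 0.08702370714587561}
```

View pics/scene0.png

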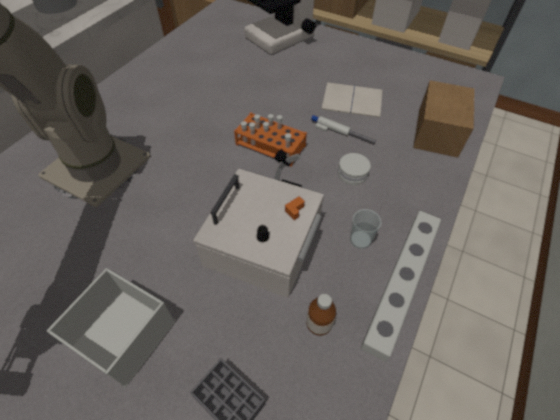

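View pics/top0.png

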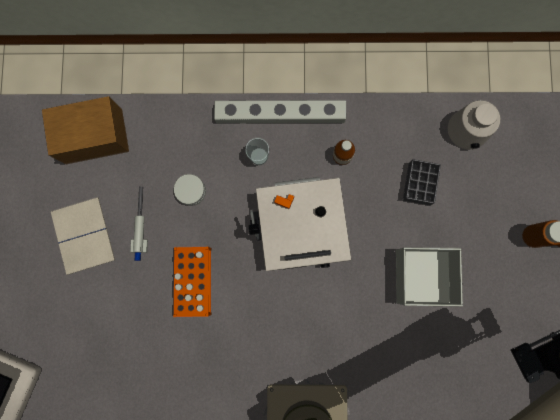

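The top view shows the incubator at about cols 257–350, rows 180–270. The corner is at (285,201), the stopper at (321,212), the handle bar at row ~255, the mark near (254,225), and the bin centre at (432,277). I'll enlarge it.

```bash
python3 - <<'E'
import pickle,cv2,numpy as np
d=pickle.load(open("cams0.pkl","rb"))
t=d["top"]["img"][170:280,235:360,::-1];cv2.imwrite("pics/t1.png",cv2.resize(t,None,fx=5,fy=5,interpolation=cv2.INTER_CUBIC))
t=d["scene"]["img"][140:290,190:335,::-1];cv2.imwrite("pics/s1.png",cv2.resize(t,None,fx=4,fy=4,interpolation=cv2.INTER_CUBIC))
E
```

```text
(no output)
```

View pics/t1.png

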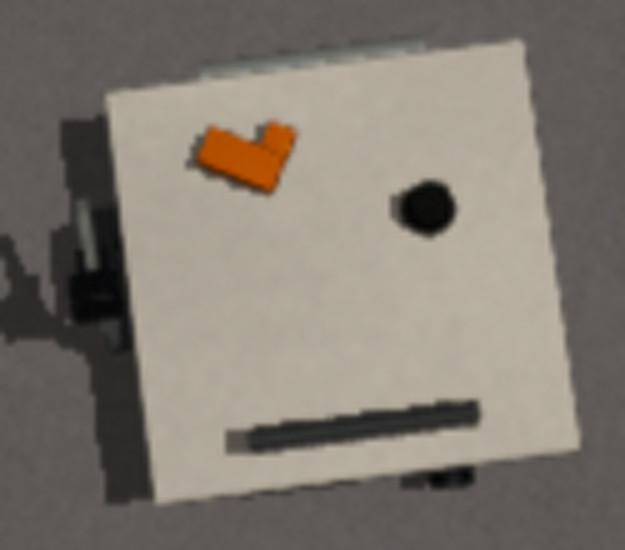

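View pics/s1.png

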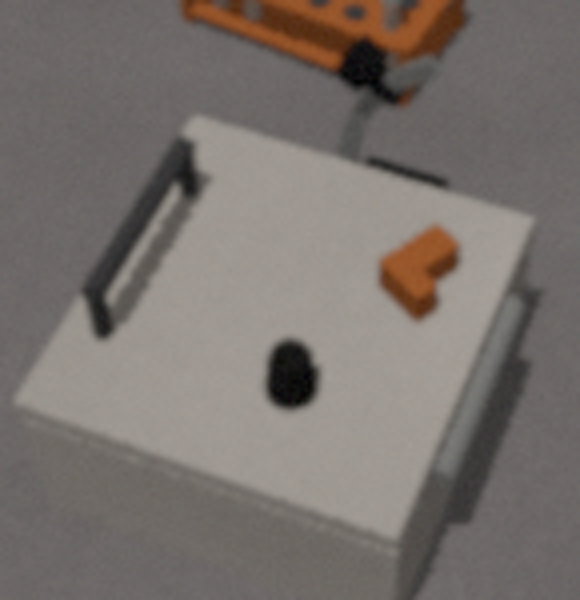

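```bash
cat > h.py <<'E'
import numpy as np,pickle,cv2
def ray(c,u,v,z):
    p=np.array([(u-c["cx"])/c["fx"],(v-c["cy"])/c["fy"],1]);R=c["pose"][:3,:3];t=c["pose"][:3,3]
    d=R@p;return t+d*(z-t[2])/d[2]
def proj(c,P):
    q=(np.atleast_2d(P)-c["pose"][:3,3])@c["pose"][:3,:3];return np.c_[q[:,0]/q[:,2]*c["fx"]+c["cx"],q[:,1]/q[:,2]*c["fy"]+c["cy"]]
def totool(v,q):
    from scipy.spatial.transform import Rotation as R
    return R.from_quat(q).inv().apply(v)
E
python3 - <<'E'
from h import *
d=pickle.load(open("cams0.pkl","rb"));T,S=d["top"],d["scene"]
tf=lambda x,y:((x+.5)/5-.5+235,(y+.5)/5-.5+170)
sf=lambda x,y:((x+.5)/4-.5+190,(y+.5)/4-.5+140)
t=lambda p,z:ray(T,*tf(*p),z); s=lambda p,z:ray(S,*sf(*p),z)
pr=lambda n,a:print(n,np.round(a,4).tolist())
L=np.array([t(p,.118) for p in[(108,93),(523,40),(580,449),(155,503)]]);pr("lid top",L[:,:2])
L2=np.array([s(p,.118) for p in[(533,215),(395,548),(16,402),(195,117)]]);pr("lid sc",L2[:,:2])
for X in(L,L2):pr("edges",[np.linalg.norm(X[i]-X[i-1]) for i in range(4)])
pr("handle",[t(p,.158+.007) for p in[(250,440),(478,412)]])
pr("handle sc",[s(p,.165) for p in[(184,148),(93,290)]])
pr("stop",[t((430,208),.152),s((290,353),.152),s((292,392),.118)])
pr("cor bar",[t(p,.144) for p in[(208,126),(196,156),(272,193),(283,155),(298,130),(270,121)]])
pr("cor sc",[s(p,.144) for p in[(440,228),(459,248),(382,262)]])
B=np.array([ray(T,u,v,.11) for u,v in[(403,249),(460,249),(462,305),(403,306)]]);pr("bin",B[:,:2])
# incubator fit
def fit(X,names):
    M=np.array(names,float)
    from scipy.optimize import least_squares
    f=lambda q:(X[:,:2]-(M@np.array([[np.cos(q[2]),np.sin(q[2])],[-np.sin(q[2]),np.cos(q[2])]])+q[:2])).ravel()
    r=least_squares(f,[.6,0,0]);pr("fit",r.x);pr(" res",r.fun);return r.x
a=fit(L,[(.115,.12),(.115,-.12),(-.12,-.12),(-.12,.12)])
b=fit(L2,[(.115,.12),(.115,-.12),(-.12,-.12),(-.12,.12)])
for q in(a,b,(np.array(a)+b)/2):
    c,sn=np.cos(q[2]),np.sin(q[2])
    W=lambda x,y,z:np.array([q[0]+c*x-sn*y,q[1]+sn*x+c*y,z])
    pr("handle pt",W(.115-.208,0,.158))
    for m in np.arange(.4,.73,.08):
        pts=[W(.115-r*np.cos(m),y,.1+r*np.sin(m)) for r in(.121,.161) for y in (.134,)]
        p=proj(S,pts);pr("m %.2f sc crop"%m,(p-[190,140]+.5)*4-.5);p=proj(T,pts);pr("   top",(p-[235,170]+.5)*5-.5)
np.save("inc.npy",(np.array(a)+b)/2)
E
```

```text
lid top [[0.6753, 0.1443], [0.7055, -0.0906], [0.4748, -0.1196], [0.4445, 0.1162]]
lid sc [[0.6762, 0.1474], [0.7095, -0.0955], [0.4798, -0.1196], [0.4494, 0.114]]
edges [0.2325, 0.2368, 0.2325, 0.2377]
edges [0.2293, 0.2451, 0.231, 0.2356]
handle [[0.4776, 0.0629, 0.165], [0.4929, -0.0598, 0.165]]
handle sc [[0.4841, 0.0545, 0.165], [0.4976, -0.0593, 0.165]]
stop [[0.6052, -0.0355, 0.152], [0.6101, -0.0346, 0.152], [0.6121, -0.0377, 0.118]]
cor bar [[0.6521, 0.0868, 0.144], [0.6353, 0.0934, 0.144], [0.6146, 0.0513, 0.144], [0.6359, 0.0452, 0.144], [0.6499, 0.0369, 0.144], [0.6549, 0.0524, 0.144]]
cor sc [[0.6391, 0.0906, 0.144], [0.6558, 0.0827, 0.144], [0.6213, 0.0514, 0.144]]
bin [[0.5043, -0.2668], [0.5045, -0.4248], [0.3507, -0.4242], [0.3474, -0.2626]]
fit [0.5775, 0.0129, 0.1255]
 res [-0.0013, -0.002, -0.0011, 0.0012, 0.0013, 0.0016, 0.0011, -0.0007]
fit [0.5812, 0.0119, 0.1293]
 res [-0.0036, 0.0017, -0.0012, -0.0032, 0.0021, 0.0029, 0.0027, -0.0014]
handle pt [0.4852, 0.0013, 0.158]
m 0.40 sc crop [[374.4636, 118.5124], [319.7663, 84.8503]]
   top [[99.0845, 283.0774], [104
[... 900 characters left out ...]
98.5637, 300.8155]]
m 0.72 sc crop [[410.6876, 94.0348], [364.8579, 49.3379]]
   top [[92.2488, 233.5934], [95.3603, 283.8914]]
handle pt [0.4871, 0.0006, 0.158]
m 0.40 sc crop [[376.3125, 120.0042], [321.5385, 86.398]]
   top [[100.0925, 280.1593], [106.0697, 344.3608]]
m 0.48 sc crop [[382.74, 112.2068], [329.55, 75.5727]]
   top [[98.064, 271.1195], [103.3732, 332.6366]]
m 0.56 sc crop [[390.3033, 104.9902], [339.134, 65.4684]]
   top [[95.9109, 260.8002], [100.4955, 319.1119]]
m 0.64 sc crop [[398.9774, 98.4191], [350.2737, 56.1817]]
   top [[93.6473, 249.257], [97.4551, 303.8519]]
m 0.72 sc crop [[408.7272, 92.5563], [362.9373, 47.8084]]
   top [[91.2886, 236.5582], [94.2728, 286.9416]]
```

```bash
cat > go.py <<'E'
# prints shift in tool axes to world target x y z, and turn to bring tool y axis to world angle
import sys;from bench import r;from h import *
from scipy.spatial.transform import Rotation as R
s=r.read_state();x,y,z,a=map(float,sys.argv[1:5]);Q=R.from_quat(s["eef_rot"])
Y=Q.apply([0,1,0]);cur=np.arctan2(Y[1],Y[0]);t=-(a-cur);t=(t+np.pi/2)%np.pi-np.pi/2
print(np.round(Q.inv().apply(np.array([x,y,z])-s["ee_pos"]),4),"turn",round(t,3),"t",s["time"])
E
python3 go.py .608 -.036 .21 -.455
python3 jog.py '[[0.54,-0.34,0.034,-0.688,0.087],[0.54,-0.34,0.034,-0.688,0.087],[0.54,-0.34,0.034,-0.688,0.087],[0.54,-0.34,0.034,-0.688,0.087],[0.54,-0.34,0.034,-0.688,0.087],[0.54,-0.34,0.034,-0.688,0.087],[0.54,-0.34,0.034,-0.688,0.087],[0.54,-0.34,0.034,-0.688,0.087],[0.54,-0.34,0.034,-0.688,0.087],[0.54,-0.34,0.034,-0.688,0.087],[0.54,-0.34,0.034,-0.688,0.087],[0.54,-0.34,0.034,-0.688,0.087]]' 25
python3 go.py .608 -.036 .21 -.455
```

```text
[ 0.5383 -0.3396  0.0342] turn -0.688 t 0.1
time: 1.3
ee_pos: [0.5889, -0.0662, 0.2123]
eef_rot: [0.848, 0.529, -0.0, 0.0]
ft_force: [0.8, -0.5, 0.5]
width: 0.0871
grip_force: 0.0
[0.0356 0.0039 0.0023] turn -0.0 t 1.3
```

```bash
python3 jog.py '[[0.036,0.004,0.002,0,0.087],[0.036,0.004,0.002,0,0.087],[0.036,0.004,0.002,0,0.087],[0.036,0.004,0.002,0,0.087]]'
python3 go.py .608 -.036 .143 -.455
python3 - <<'E'
from bench import r;import cv2,pickle;c=r.camera("wrist");pickle.dump(c,open("w1.pkl","wb"));cv2.imwrite("pics/w1.png",c["img"][:,:,::-1]);print(c["pose"].round(3).tolist(),c["fx"])
E
```

```text
time: 1.7
ee_pos: [0.6072, -0.0387, 0.2104]
eef_rot: [0.849, 0.529, -0.0, 0.0]
ft_force: [1.2, -1.2, 0.8]
width: 0.0868
grip_force: 0.0
[ 0.0028 -0.0005  0.0674] turn -0.002 t 1.7
[[0.897, -0.421, -0.132, 0.644], [-0.441, -0.857, -0.267, 0.035], [-0.001, 0.298, -0.954, 0.352], [0.0, 0.0, 0.0, 1.0]] 296.95410730638764
```

View pics/w1.png

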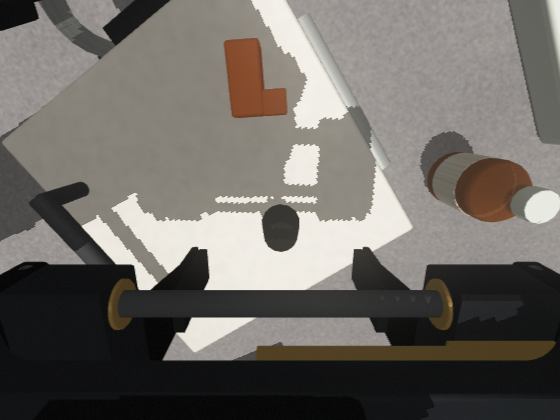

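The wrist view shows the stopper between the jaws at (281,228). The corner bar spans (224–264, 38–117), with its stub at (287,100).

```bash
python3 - <<'E'
from h import *
c=pickle.load(open("w1.pkl","rb"))
for p,z in [((281,238),.152),((281,219),.118)]:print(ray(c,*p,z).round(4))
A=[ray(c,*p,.144).round(4) for p in[(225,43),(258,40),(233,117),(264,113)]];print(A,np.mean(A,0),A[2]-A[0])
for p,z in [((82,188),.158),((0,0),.1)]:print(ray(c,*p,z).round(4))
E
python3 jog.py '[[0.002,0,0.03,0,0.087],[0.002,0,0.068,0,0.087],[0.002,0,0.068,0,0.087],[0.002,0,0.068,0,0.087]]'
```

```text
[ 0.6085 -0.0382  0.152 ]
[ 0.61   -0.0354  0.118 ]
[array([0.6333, 0.0912, 0.144 ]), array([0.6525, 0.0836, 0.144 ]), array([0.6166, 0.0507, 0.144 ]), array([0.6363, 0.0438, 0.144 ])] [0.634675 0.067325 0.144   ] [-0.0167 -0.0405  0.    ]
[0.5065 0.0546 0.158 ]
[0.4982 0.1995 0.1   ]
time: 2.15
ee_pos: [0.6081, -0.0369, 0.1427]
eef_rot: [0.849, 0.529, -0.0, 0.0]
ft_force: [-0.4, 0.1, 0.6]
width: 0.087
grip_force: 0.0
```

```bash
python3 jog.py '[[0,0,0,0,0.0],[0,0,0,0,0],[0,0,0,0,0],[0,0,0,0,0],[0,0,0,0,0],[0,0,0,0,0]]' 25 && python3 jog.py '[[0,0,-0.03,0,0],[0,0,-0.06,0,0],[0,0,-0.1,0,0],[0,0,-0.1,0,0]]'; python3 go.py .427 -.345 .2 -.391
```

```text
time: 2.75
ee_pos: [0.6085, -0.0355, 0.1426]
eef_rot: [0.848, 0.529, -0.0, 0.0]
ft_force: [-0.6, 0.1, -0.2]
width: 0.047
grip_force: 0.0
time: 3.15
ee_pos: [0.6108, -0.0351, 0.2484]
eef_rot: [0.848, 0.529, 0.003, 0.002]
ft_force: [-0.2, 0.4, 0.1]
width: 0.0148
grip_force: 0.0
[-0.3593 -0.0292  0.047 ] turn -0.064 t 3.15
```

The fingers close at only about 67 mm/s, so I lifted too early and missed the grasp. I'll reopen and check the stopper.

```bash
python3 jog.py '[[0,0,0,0,0.087],[0,0,0,0,0.087],[0,0,0,0,0.087],[0,0,0,0,0.087],[0,0,0,0,0.087],[0,0,0,0,0.087],[0,0,0,0,0.087],[0,0,0,0,0.087],[0,0,0,0,0.087],[0,0,0,0,0.087]]'
python3 - <<'E'
from bench import r;import cv2,pickle;c=r.camera("wrist");pickle.dump(c,open("w2.pkl","wb"));cv2.imwrite("pics/w2.png",c["img"][:,:,::-1])
E
```

```text
time: 4.15
ee_pos: [0.6085, -0.0355, 0.2427]
eef_rot: [0.848, 0.529, 0.0, 0.0]
ft_force: [-0.2, -0.2, -0.2]
width: 0.0838
grip_force: 0.0
```

View pics/w2.png

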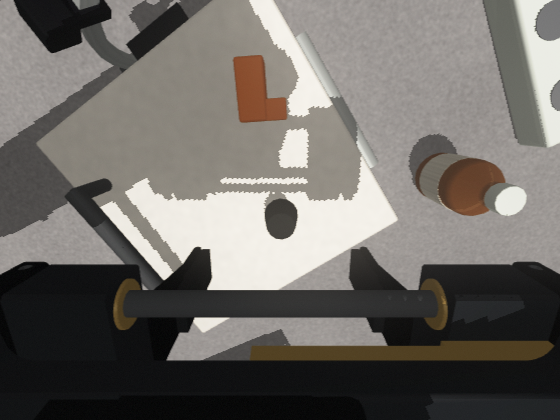

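The stopper is still standing untouched at (281,218), and the mark is visible at upper left near (50,45). I'll descend again and close for longer.

```bash
python3 jog.py '[[0,0.001,0.04,0,0.087],[0,0.001,0.08,0,0.087],[0,0.001,0.1,0,0.087],[0,0.001,0.1,0,0.03],[0,0.001,0.1,0,0],[0,0.001,0.1,0,0],[0,0.001,0.1,0,0],[0,0.001,0.1,0,0],[0,0.001,0.1,0,0],[0,0.001,0.1,0,0],[0,0.001,0.1,0,0],[0,0.001,0.1,0,0]]' 25; python3 jog.py '[[0,0,0,0,0],[0,0,0,0,0],[0,0,0,0,0]]'
```

```text
time: 5.4
ee_pos: [0.6094, -0.0359, 0.1426]
eef_rot: [0.848, 0.529, -0.0, 0.0]
ft_force: [0.3, -0.3, 0.2]
width: 0.0297
grip_force: 24.8
time: 5.7
ee_pos: [0.6094, -0.036, 0.1426]
eef_rot: [0.848, 0.529, -0.0, 0.0]
ft_force: [-0.0, -0.8, -0.9]
width: 0.0292
grip_force: 24.8
```

```bash
python3 jog.py '[[0,0,-0.03,0,0],[0,0,-0.06,0,0],[0,0,-0.08,0,0],[0,0,-0.08,0,0]]'; python3 go.py .427 -.345 .2 -.391
```

```text
time: 6.1
ee_pos: [0.6108, -0.0358, 0.2259]
eef_rot: [0.848, 0.529, 0.002, 0.002]
ft_force: [-0.6, 0.6, -0.6]
width: 0.0293
grip_force: 24.8
[-0.3586 -0.0293  0.0251] turn -0.064 t 6.1
```

```bash
python3 jog.py '[[-0.04,-0.003,0,0,0],[-0.08,-0.006,0,0,0],[-0.12,-0.01,0,0,0],[-0.16,-0.013,0,0,0],[-0.2,-0.016,0,0,0],[-0.24,-0.02,0,0,0],[-0.28,-0.024,0.01,0,0],[-0.32,-0.027,0.03,0,0],[-0.358,-0.029,0.06,0,0],[-0.358,-0.029,0.083,0,0],[-0.358,-0.029,0.083,0,0],[-0.358,-0.029,0.083,0,0]]'
python3 jog.py '[[0,0,0,0,0.087],[0,0,0,0,0.087],[0,0,0,0,0.087],[0,0,0,0,0.087],[0,0,0,0,0.087]]'
```

```text
time: 7.3
ee_pos: [0.4264, -0.3438, 0.1396]
eef_rot: [0.848, 0.53, 0.0, -0.001]
ft_force: [1.2, 0.6, 0.3]
width: 0.0294
grip_force: 24.8
time: 7.8
ee_pos: [0.4262, -0.3448, 0.1399]
eef_rot: [0.848, 0.529, 0.0, 0.0]
ft_force: [-0.5, -0.3, 0.8]
width: 0.0615
grip_force: 0.0
```

```bash
python3 jog.py '[[0,0,-0.04,0,0.087],[0,0,-0.08,0,0.087],[0.05,0,-0.08,-0.064,0.087],[0.1,0.001,-0.08,-0.064,0.087],[0.15,0.002,-0.08,-0.064,0.087],[0.2,0.003,-0.08,-0.064,0.087],[0.25,0.004,-0.08,-0.064,0.087],[0.3,0.005,-0.08,-0.064,0.087],[0.35,0.006,-0.08,-0.064,0.087],[0.4,0.006,-0.08,-0.064,0.087],[0.44,0.006,-0.08,-0.064,0.087],[0.472,0.006,-0.08,-0.064,0.087]]'
python3 jog.py '[[0,0,0,0,0.087],[0,0,0,0,0.087],[0,0,0,0,0.087]]'; python3 go.py .6386 .0767 .143 -.391
```

```text
time: 9.0
ee_pos: [0.6393, 0.0796, 0.2195]
eef_rot: [0.83, 0.557, 0.0, -0.0]
ft_force: [-0.2, -0.4, 0.9]
width: 0.0872
grip_force: 0.0
time: 9.3
ee_pos: [0.6388, 0.0751, 0.2196]
eef_rot: [0.831, 0.556, -0.0, 0.0]
ft_force: [-0.2, -0.1, 0.9]
width: 0.0873
grip_force: 0.0
[ 0.0014 -0.0008  0.0765] turn -0.002 t 9.3
```

```bash
python3 jog.py '[[0.001,-0.001,0.04,0,0.087],[0.001,-0.001,0.076,0,0.06],[0.001,-0.001,0.076,0,0],[0.001,-0.001,0.076,0,0],[0.001,-0.001,0.076,0,0],[0.001,-0.001,0.076,0,0],[0.001,-0.001,0.076,0,0],[0.001,-0.001,0.076,0,0],[0.001,-0.001,0.076,0,0],[0.001,-0.001,0.076,0,0],[0.001,-0.001,0.076,0,0],[0.001,-0.001,0.076,0,0]]' 25; python3 jog.py '[[0,0,0,0,0],[0,0,0,0,0],[0,0,0,0,0]]'
```

```text
time: 10.5
ee_pos: [0.6383, 0.0779, 0.1436]
eef_rot: [0.831, 0.556, -0.0, 0.0]
ft_force: [-0.2, -0.2, 0.6]
width: 0.0217
grip_force: 25.0
time: 10.8
ee_pos: [0.6383, 0.0779, 0.1436]
eef_rot: [0.831, 0.556, 0.0, 0.0]
ft_force: [0.4, 1.1, -0.5]
width: 0.0218
grip_force: 25.0
```

```bash
python3 jog.py '[[0,0,-0.03,0,0],[0,0,-0.07,0,0],[-0.03,-0.002,-0.08,0,0],[-0.07,-0.005,-0.08,0,0],[-0.115,-0.008,-0.08,0,0],[-0.16,-0.011,-0.08,0,0],[-0.205,-0.014,-0.08,0,0],[-0.25,-0.018,-0.08,0,0],[-0.295,-0.021,-0.08,0,0],[-0.34,-0.024,-0.08,0,0],[-0.385,-0.028,-0.08,0,0],[-0.43,-0.031,-0.08,0,0]]'
python3 jog.py '[[-0.02,-0.002,0,0,0],[-0.041,-0.003,0.03,0,0],[-0.041,-0.003,0.07,0,0],[-0.041,-0.003,0.08,0,0],[-0.041,-0.003,0.08,0,0],[-0.041,-0.003,0.08,0,0.087],[-0.041,-0.003,0.08,0,0.087],[-0.041,-0.003,0.08,0,0.087],[-0.041,-0.003,0.08,0,0.087],[-0.041,-0.003,0.08,0,0.087],[-0.041,-0.003,0.04,0,0.087],[-0.041,-0.003,-0.02,0,0.087]]'
python3 jog.py '[[0,0,-0.03,0,0.087],[0.05,0,-0.05,-0.1,0.087],[0.1,0,-0.05,-0.2,0.087],[0.1,0,-0.05,-0.2,0.087]]'
python3 - <<'E'
from bench import r;import cv2,pickle,numpy as np
d={n:r.camera(n) for n in("top","scene","wrist")};pickle.dump(d,open("cams1.pkl","wb"))
a=cv2.resize(d["top"]["img"][165:315,235:470],None,fx=1.7,fy=1.7);b=cv2.resize(d["wrist"]["img"],(400,300))
c=cv2.resize(d["scene"]["img"][130:190,250:330],(800,600-300),interpolation=cv2.INTER_CUBIC)
z=np.zeros((600,800,3),np.uint8);z[:255,:a.shape[1]]=a;z[:300,400:]=b;z[300:]=c
cv2.imwrite("pics/m1.png",z[:,:,::-1])
E
```

```text
time: 12.0
ee_pos: [0.4446, -0.3093, 0.2239]
eef_rot: [0.831, 0.556, 0.0, 0.0]
ft_force: [0.5, -0.3, -0.6]
width: 0.0215
grip_force: 25.0
time: 13.2
ee_pos: [0.4262, -0.3438, 0.2329]
eef_rot: [0.831, 0.556, -0.001, -0.002]
ft_force: [1.0, -0.9, 2.1]
width: 0.0699
grip_force: 0.0
time: 13.6
ee_pos: [0.4685, -0.2456, 0.2852]
eef_rot: [0.767, 0.641, 0.001, 0.001]
ft_force: [0.2, 0.1, 0.3]
width: 0.0867
grip_force: 0.0
```

View pics/m1.png

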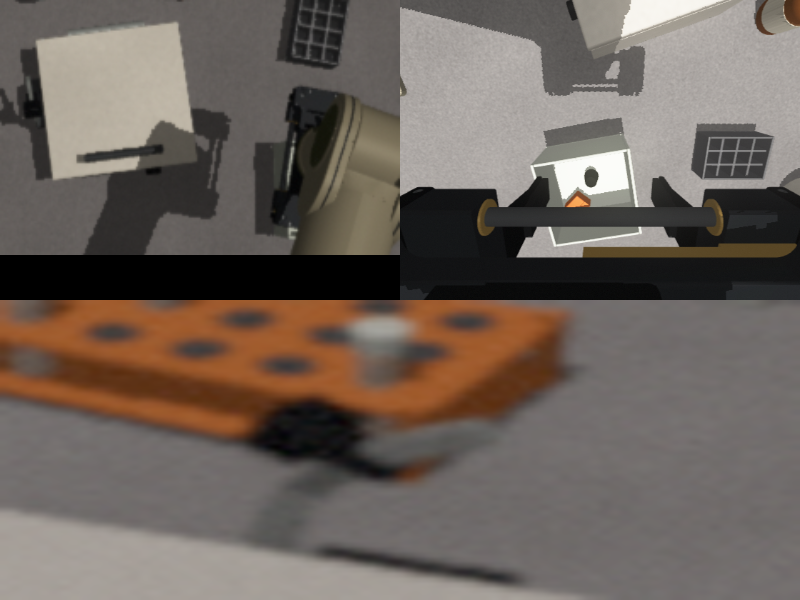

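Both pieces are in the bin. The mark's inner end is near scene pixel (289.5,164), which suggests m ≈ 0.64. Next I'll take close wrist views of the mark.

```bash
python3 go.py .53 .08 .25 .127
```

```text
[0.3386 0.0004 0.0334] turn -0.318 t 13.75
```

```bash
python3 jog.py '[[0.04,0,0.01,-0.1,0.087],[0.09,0,0.03,-0.2,0.087],[0.14,0,0.03,-0.318,0.087],[0.18,0,0.03,-0.318,0.087],[0.22,0,0.03,-0.318,0.087],[0.26,0,0.03,-0.318,0.087],[0.3,0,0.03,-0.318,0.087],[0.33,0,0.03,-0.318,0.087],[0.337,0,0.03,-0.318,0.087],[0.337,0,0.03,-0.318,0.087],[0.337,0,0.03,-0.318,0.087],[0.337,0,0.03,-0.318,0.087]]'
python3 -c "
from bench import r;import pickle;pickle.dump(r.camera('wrist'),open('v1.pkl','wb'))"
python3 jog.py '[[0,0.04,0,0,0.087],[0,0.08,0,0,0.087],[0,0.1,0,0,0.087],[0,0.1,0,0,0.087],[0,0.1,0,0,0.087],[0,0.1,0,0,0.087]]'
python3 - <<'E'
from bench import r;import pickle,cv2,numpy as np
c=r.camera('wrist');pickle.dump(c,open('v2.pkl','wb'));a=pickle.load(open('v1.pkl','rb'))
z=np.hstack([a["img"][:300,:400],c["img"][:300,:400]]);z2=np.hstack([a["img"][:300,160:560],c["img"][:300,160:560]])
cv2.imwrite("pics/v.png",np.vstack([z,z2])[:,:,::-1])
E
```

```text
time: 14.95
ee_pos: [0.5296, 0.0765, 0.2534]
eef_rot: [0.662, 0.749, -0.0, 0.0]
ft_force: [-0.7, 0.5, -0.6]
width: 0.0872
grip_force: 0.0
time: 15.6
ee_pos: [0.6281, 0.0908, 0.2539]
eef_rot: [0.661, 0.75, -0.0, 0.0]
ft_force: [0.0, 1.1, -0.1]
width: 0.0869
grip_force: 0.0
```

View pics/v.png

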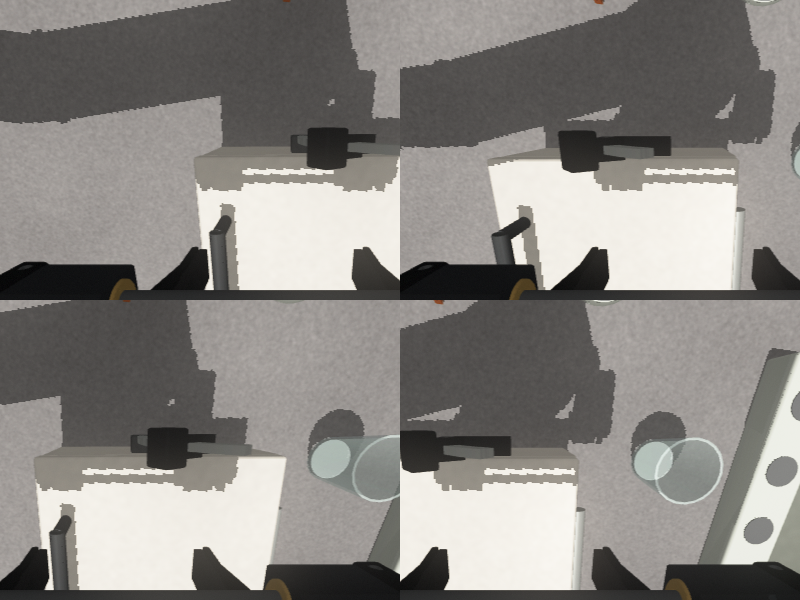

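The tab and pointer both show, around (310–375,125–170) in v1 and (158–270,130–172) in v2. I'll enlarge them with contrast stretched and the projected geometry marked.

```bash
python3 - <<'E'
from h import *
q=np.load("inc.npy");c,sn=np.cos(q[2]),np.sin(q[2]);W=lambda x,y,z:np.array([q[0]+c*x-sn*y,q[1]+sn*x+c*y,z])
rows=[]
for f,(u0,v0) in(("v1",(285,118)),("v2",(155,125))):
    C=pickle.load(open(f+".pkl","rb"))
    g=C["img"][v0:v0+43,u0:u0+114].astype(float);g=np.clip((g-5)*3.2,0,255).astype(np.uint8)
    g=np.ascontiguousarray(cv2.resize(g,(798,300),interpolation=cv2.INTER_NEAREST))
    for k in range(0,114,10):cv2.line(g,(k*7,0),(k*7,6),(255,0,0),1)
    for k in range(0,43,10):cv2.line(g,(0,k*7),(6,k*7),(255,0,0),1)
    tr=lambda P:tuple(((proj(C,P)[0]-[u0,v0]+.5)*7).astype(int).tolist())
    for m,col in((.56,(255,0,0)),(.64,(0,255,0)),(.72,(0,0,255))):
        for r_ in(.121,.161):cv2.circle(g,tr(W(.115-r_*np.cos(m),.134,.1+r_*np.sin(m))),3,col,-1)
    cv2.circle(g,tr(W(-.004,.134,.1)),3,(255,0,255),-1)
    rows.append(g)
cv2.imwrite("pics/vv.png",np.vstack(rows)[:,:,::-1])
E
```

```text
(no output)
```

View pics/vv.png

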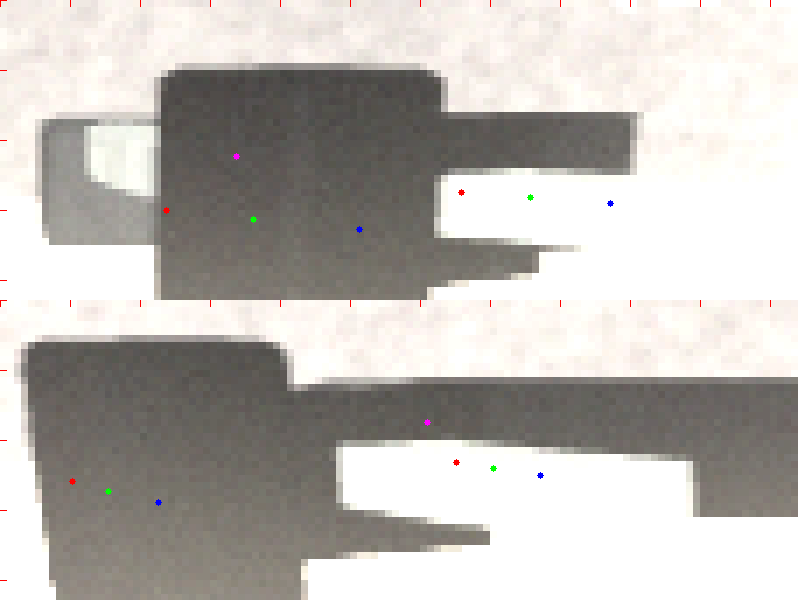

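```bash
python3 - <<'E'
from h import *
from scipy.optimize import least_squares
q=np.load("inc.npy");c,sn=np.cos(q[2]),np.sin(q[2])
C=[pickle.load(open(f,"rb")) for f in("v1.pkl","v2.pkl")];S=pickle.load(open("cams1.pkl","rb"))["scene"]
toI=lambda P:np.array([c*(P[0]-q[0])+sn*(P[1]-q[1]),-sn*(P[0]-q[0])+c*(P[1]-q[1]),P[2]])
def tri(*o):
    s=least_squares(lambda P:np.concatenate([proj(k,P)[0]-uv for k,uv in o]),[.55,.1,.15]);return s.x,s.fun
for n,o in dict(tip=[(C[0],(361.5,154.9)),(C[1],(224.5,158.5))],tip3=[(C[0],(361.5,154.9)),(C[1],(224.5,158.5)),(S,(289.3,163.8))],
  blockTL=[(C[0],(308,127.5)),(C[1],(158,130.5))],blockTR=[(C[0],(347.5,127.5)),(C[1],(195.5,130.5))]).items():
    P,f=tri(*o);I=toI(P);dx,dz=.115-I[0],I[2]-.1
    print(n,P.round(4),"inc",I.round(4),"r",round(np.hypot(dx,dz),4),"ang",round(np.arctan2(dz,dx),4),"res",f.round(1))
E
```

```text
tip [0.581  0.1413 0.177 ] inc [0.0181 0.1276 0.177 ] r 0.1238 ang 0.6714 res [ 0.   0.4 -0.  -0.4]
tip3 [0.581  0.1414 0.1779] inc [0.0181 0.1278 0.1779] r 0.1244 ang 0.6773 res [ 0.4  0.3 -0.2 -0.5 -0.7  0.6]
blockTL [0.5384 0.1558 0.191 ] inc [-0.0224  0.1474  0.191 ] r 0.1648 ang 0.5851 res [-0. -0.  0.  0.]
blockTR [0.5637 0.159  0.1934] inc [0.0031 0.1474 0.1934] r 0.1457 ang 0.6957 res [-0.  -0.1  0.   0.1]
```

Triangulated upper edge of the tip is at 0.673 rad. Subtracting the 4 mm half-thickness gives m ≈ 0.64 ± 0.02, and the scene view agrees. Now the handle, gripped about 25 mm to the left of centre so the wrist camera can see the mark.

```bash
python3 go.py .484 .025 .161 .127
```

```text
[-0.0471 -0.1513  0.093 ] turn -0.0 t 15.65
```

```bash
python3 jog.py '[[-0.012,-0.04,0,0,0.087],[-0.024,-0.08,0,0,0.087],[-0.036,-0.12,0,0,0.087],[-0.047,-0.151,0,0,0.087],[-0.047,-0.151,0,0,0.087],[-0.047,-0.151,0,0,0.087],[-0.047,-0.151,0.03,0,0.087],[-0.047,-0.151,0.06,0,0.087],[-0.047,-0.151,0.093,0,0.087],[-0.047,-0.151,0.093,0,0.087],[-0.047,-0.151,0.093,0,0.087]]'; python3 go.py .484 .025 .161 .127
python3 jog.py '[[0,0,0,0,0],[0,0,0,0,0],[0,0,0,0,0],[0,0,0,0,0],[0,0,0,0,0],[0,0,0,0,0],[0,0,0,0,0],[0,0,0,0,0],[0,0,0,0,0],[0,0,0,0,0],[0,0,0,0,0],[0,0,0,0,0]]' 10
```

```text
time: 16.75
ee_pos: [0.4852, 0.0264, 0.1612]
eef_rot: [0.66, 0.751, 0.0, -0.001]
ft_force: [0.3, 0.3, 0.8]
width: 0.0867
grip_force: 0.0
[-0.0012 -0.0014  0.0002] turn 0.001 t 16.75
time: 17.95
ee_pos: [0.482, 0.0253, 0.1599]
eef_rot: [0.661, 0.751, -0.003, -0.002]
ft_force: [-14.0, -2.0, 9.2]
width: 0.0136
grip_force: 10.0
```

```bash
python3 jog.py '[[0,-0.002,0,0,0],[0,-0.003,0,0,0],[0,-0.003,0,0,0],[0,-0.003,0,0,0]]' 10;python3 jog.py '[[0,0,0,0,0],[0,0,0,0,0],[0,0,0,0,0],[0,0,0,0,0]]' 40
```

```text
time: 18.35
ee_pos: [0.4819, 0.0253, 0.1606]
eef_rot: [0.661, 0.751, 0.0, 0.0]
ft_force: [1.4, -0.2, -1.9]
width: 0.0136
grip_force: 10.0
time: 18.75
ee_pos: [0.482, 0.0253, 0.1606]
eef_rot: [0.661, 0.751, 0.0, 0.0]
ft_force: [2.2, 0.6, -2.3]
width: 0.0131
grip_force: 39.9
```

```bash
python3 jog.py '[[0,0.0053,-0.0164,0,0],[0,0.0119,-0.0324,0,0],[0,0.0198,-0.0478,0,0],[0,0.0288,-0.0625,0,0],[0,0.039,-0.0764,0,0],[0,0.0503,-0.0895,0,0],[0,0.06,-0.099,0,0],[0,0.0691,-0.1073,0,0],[0,0.0691,-0.1073,0,0],[0,0.0691,-0.1073,0,0],[0,0.0691,-0.1073,0,0],[0,0.0691,-0.1073,0,0]]'
cat > lid.py <<'E'
from bench import r;from h import *
s=r.read_state();p=s["ee_pos"];u=np.array([np.cos(.127),np.sin(.127)]);f=(p[:2]-[.482,.0253])@u;up=p[2]-.1606
print("theta z",round(np.arcsin((.058+up)/.2159)-.272,4),"theta atan",round(np.arctan2(.058+up,.208-f)-.272,4),"r",round(np.hypot(.058+up,.208-f),4),s["ft_force"].round(1),s["width"],s["time"])
E
python3 lid.py
python3 - <<'E'
from bench import r;import cv2,pickle,numpy as np
d={n:r.camera(n) for n in("top","scene","wrist")};pickle.dump(d,open("cams2.pkl","wb"))
w=d["wrist"]["img"].astype(float)
w=np.clip(w*1.8,0,255).astype(np.uint8)[:210,100:480]
s=np.clip(d["scene"]["img"][135:185,240:340].astype(float)*1.6,0,255).astype(np.uint8)
z=np.zeros((600,800,3),np.uint8)
z[:300,:543]=cv2.resize(w,(543,300));z[300:,:600]=cv2.resize(s,(600,300),interpolation=cv2.INTER_NEAREST)
cv2.imwrite("pics/l1.png",z[:,:,::-1])
g=d["wrist"]["img"].max(2)
print("dark px rows/cols in wrist top:",[(int(v),int(np.where(g[v,:]<50)[0].min()),int(np.where(g[v,:]<50)[0].max()),int((g[v,:]<50).sum())) for v in range(0,240,10) if (g[v]<50).any()])
E
```

```text
time: 19.95
ee_pos: [0.5467, 0.0336, 0.2683]
eef_rot: [0.661, 0.751, -0.004, -0.002]
ft_force: [-25.6, -3.9, 17.8]
width: 0.0133
grip_force: 40.0
theta z 0.6028 theta atan 0.5876 r 0.2187 [-25.6  -3.9  17.8] 0.013294586358113933 19.95
dark px rows/cols in wrist top: [(60, 292, 331, 40), (70, 292, 347, 56), (80, 292, 330, 39), (90, 292, 384, 92), (100, 335, 386, 46)]
```

```bash
python3 jog.py '[[0,-0.0013,-0.0015,0,0],[0,-0.0026,-0.003,0,0],[0,-0.0026,-0.003,0,0],[0,-0.0026,-0.003,0,0],[0,-0.0026,-0.003,0,0]]'; python3 lid.py
python3 -c "
from h import *
d=pickle.load(open('cams2.pkl','rb'))['wrist']['img']
print(d[40:125:3,280:400:3].max(2).tolist())" | sed 's/\], \[/\n/g'
```

```text
time: 20.6
ee_pos: [0.5477, 0.0337, 0.2699]
eef_rot: [0.661, 0.751, -0.0, -0.0]
ft_force: [6.2, 1.6, -18.0]
width: 0.0122
grip_force: 40.0
theta z 0.6144 theta atan 0.5958 r 0.2193 [  6.2   1.6 -18. ] 0.012236401958099719 20.6
[[101, 99, 102, 103, 100, 102, 98, 99, 102, 102, 99, 101, 103, 100, 97, 98, 101, 102, 106, 104, 103, 105, 104, 105, 103, 184, 191, 186, 186, 191, 187, 181, 186, 196, 189, 190, 188, 196, 198, 196
104, 101, 101, 99, 98, 101, 103, 102, 102, 98, 103, 99, 101, 98, 99, 101, 101, 102, 105, 103, 98, 103, 103, 101, 104, 185, 188, 185, 192, 203, 189, 190, 193, 192, 189, 197, 190, 193, 197, 193
102, 101, 99, 97, 101, 99, 98, 99, 101, 95, 101, 100, 100, 104, 105, 102, 101, 104, 102, 101, 101, 102, 106, 103, 106, 189, 191, 186, 187, 190, 193, 190, 190, 188, 198, 187, 192, 193, 191, 189
101, 100, 100, 95, 100, 95, 103, 99, 100, 98, 99, 102, 100, 102, 106, 102, 99, 105, 105, 102, 102, 104, 108, 105, 101, 193, 193, 192, 189, 189, 191, 184, 191, 190, 188, 195, 192, 190, 188, 191
96, 101, 100, 99, 102, 103, 102, 95, 101, 99, 88, 99, 99, 101, 103, 100, 99, 103, 104, 102, 104, 105
[... 3797 characters left out ...]
9, 160, 162, 161, 162, 162, 158, 159, 160, 159, 160, 160, 161, 161, 161, 162, 163, 163, 163, 165, 166
160, 160, 160, 160, 162, 160, 161, 161, 162, 161, 162, 161, 161, 159, 162, 162, 160, 159, 159, 158, 159, 161, 161, 162, 161, 159, 158, 161, 161, 162, 162, 159, 161, 162, 162, 163, 162, 163, 165, 167
160, 160, 161, 161, 162, 161, 161, 163, 161, 161, 162, 163, 161, 158, 160, 161, 162, 161, 160, 160, 160, 163, 161, 161, 161, 160, 159, 159, 162, 163, 162, 162, 163, 164, 164, 163, 162, 163, 166, 167
160, 161, 159, 160, 161, 162, 163, 162, 161, 162, 160, 160, 160, 160, 160, 161, 165, 165, 161, 162, 162, 161, 161, 162, 161, 161, 161, 160, 163, 163, 163, 163, 164, 163, 164, 164, 163, 164, 166, 167]]
```

```bash
python3 jog.py '[[0,0.004,-0.002,0,0],[0,0.0085,-0.005,0,0],[0,0.0085,-0.005,0,0],[0,0.0085,-0.005,0,0],[0,0.0085,-0.005,0,0]]'; python3 lid.py
python3 - <<'E'
from bench import r;from h import *
d={n:r.camera(n) for n in("top","scene","wrist")};pickle.dump(d,open("cams3.pkl","wb"))
z=np.zeros((600,800,3),np.uint8)
q=[.5775,.0129,.1255];c,sn=np.cos(q[2]),np.sin(q[2]);W=lambda x,y,z:np.array([q[0]+c*x-sn*y,q[1]+sn*x+c*y,z])
for n,(u0,v0),(w,h),f,o,gn in(("wrist",(270,40),(140,80),5,(0,0),2.2),("scene",(265,140),(60,40),5,(0,400),2),):
    g=np.clip(d[n]["img"][v0:v0+h,u0:u0+w]*gn-10,0,255).astype(np.uint8);g=cv2.resize(g,None,fx=f,fy=f,interpolation=cv2.INTER_NEAREST)
    for k in range(0,w,10):cv2.line(g,(k*f,0),(k*f,5),(255,0,0),1)
    for k in range(0,h,10):cv2.line(g,(0,k*f),(5,k*f),(255,0,0),1)
    z[o[1]:o[1]+g.shape[0],o[0]:o[0]+g.shape[1]]=g
    P=[W(.0181,.1276,.1775),W(.115-.121*np.cos(.648),.1276,.1+.121*np.sin(.648)),W(.115-.161*np.cos(.648),.134,.1+.161*np.sin(.648))]
    print(n,((proj(d[n],P)-[u0,v0]+.5)*f+o).round(1).tolist())
C=d["wrist"];q8=cv2.resize(np.clip(pickle.load(open("cams2.pkl","rb"))["scene"]["img"][140:180,265:325]*2.0-10,0,255).astype(np.uint8),None,fx=5,fy=5,interpolation=cv2.INTER_NEAREST);z[400:,320:620]=q8
cv2.imwrite("pics/l3.png",z[:,:,::-1])
E
```

```text
time: 21.1
ee_pos: [0.5556, 0.0347, 0.2765]
eef_rot: [0.661, 0.751, -0.001, -0.0]
ft_force: [-5.9, -0.9, -4.0]
width: 0.0127
grip_force: 40.0
theta z 0.6645 theta atan 0.643 r 0.2194 [-5.9 -0.9 -4. ] 0.012715261035607819 21.1
wrist [[301.1, 257.6], [299.3, 260.5], [95.3, 193.0]]
scene [[117.8, 523.3], [118.4, 529.9], [62.6, 467.9]]
```

View pics/l3.png

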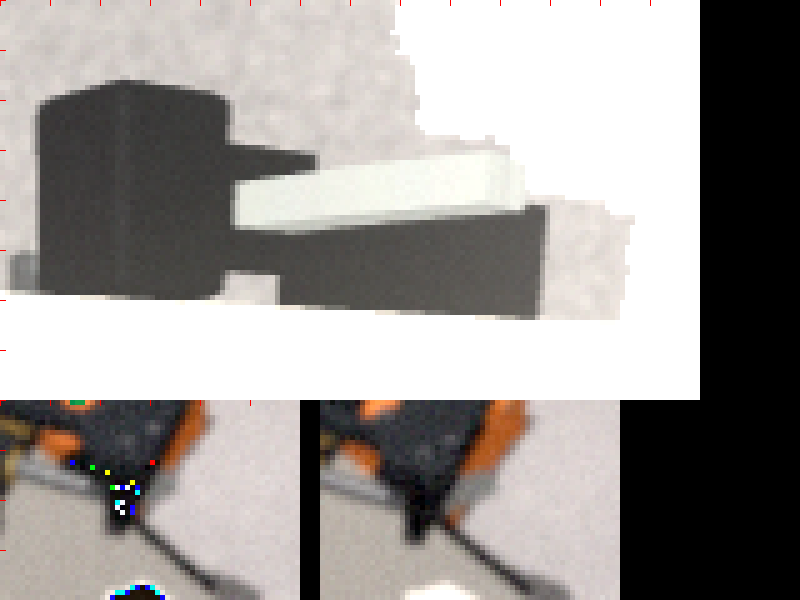

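```bash
python3 - <<'E'
from h import *
from scipy.optimize import least_squares
C=[pickle.load(open(f,"rb")) for f in("v1.pkl","v2.pkl")]
q=[.5775,.0129,.1255];c,sn=np.cos(q[2]),np.sin(q[2]);W=lambda x,y,z:np.array([q[0]+c*x-sn*y,q[1]+sn*x+c*y,z])
for n,p in dict(front=(-.12,.12,.118),back=(.115,.12,.118),tip=(.115-.121*np.cos(.648)+.004*np.sin(.648),.1276,.1+.121*np.sin(.648)+.004*np.cos(.648)),ptrend=(.06,.1276,.1)).items():
    print(n,[proj(k,W(*p))[0].round(1).tolist() for k in C])
toI=lambda P:np.array([c*(P[0]-q[0])+sn*(P[1]-q[1]),-sn*(P[0]-q[0])+c*(P[1]-q[1]),P[2]])
for n,o in dict(front=((194,157.5),(88,162.5)),back=((446,158),(338,157)),ptrend=((375.5,138.5),(270,146))).items():
    s=least_squares(lambda P:np.concatenate([proj(k,P)[0]-uv for k,uv in zip(C,o)]),[.55,.1,.15]);print(n,toI(s.x).round(4),s.fun.round(1))
# edge profile helpers
for k,(u,v) in zip(C,((194,157),(88,162))): print(k["img"][v-12:v+6,u+25].max(1).tolist(), k["img"][v+20,u-10:u+14].max(1).tolist())
for k,(u,v) in zip(C,((446,158),(338,157))): print(k["img"][v+15,u-10:u+14].max(1).tolist())
# prong tip profiles along rows
for k,(u,v) in zip(C,((361,154),(224,158))):
    for dv in(-3,-2,-1,0,1,2,3):print(v+dv,k["img"][v+dv,u-12:u+8].max(1).tolist())
d=pickle.load(open("cams3.pkl","rb"))["wrist"]["img"].max(2)
for v in range(83,104,2):print(v,d[v,310:346].tolist())
E
```

```text
front [[192.6, 156.2], [85.3, 158.0]]
back [[447.9, 155.6], [339.6, 158.1]]
tip [[363.2, 154.2], [226.5, 157.0]]
ptrend [[382.5, 145.7], [280.1, 148.0]]
front [-0.1196  0.117   0.1156] [ 0.   1.6 -0.  -1.6]
back [0.1138 0.1193 0.1172] [-0.  -1.7  0.   1.8]
ptrend [0.0504 0.1325 0.1078] [ 0.1  2.6 -0.  -2.6]
[159, 162, 150, 121, 120, 120, 121, 119, 121, 120, 121, 119, 130, 138, 138, 141, 140, 140] [160, 159, 161, 159, 160, 162, 164, 168, 171, 170, 159, 143, 138, 142, 143, 144, 144, 143, 144, 144, 144, 144, 144, 142]
[162, 164, 168, 167, 139, 122, 129, 122, 121, 158, 179, 196, 240, 241, 241, 241, 241, 241] [171, 173, 171, 170, 170, 169, 172, 175, 169, 164, 165, 168, 182, 221, 238, 241, 241, 241, 241, 242, 242, 242, 242, 242]
[241, 241, 241, 240, 240, 240, 238, 226, 188, 168, 167, 168, 166, 164, 162, 165, 167, 171, 172, 169, 165, 164, 161, 161]
[247, 246, 246, 246, 246, 246, 227, 157, 149, 144, 155, 168, 167, 164, 162, 164, 164, 162, 164, 165, 165, 164, 162, 166]
151 [86, 96, 96, 96, 96, 95, 96, 95, 96, 97, 97, 96, 96, 98, 97, 98, 96, 98, 98, 99]
152 [42, 45, 44, 49, 53, 52, 53, 58, 65,
[... 2204 characters left out ...]
 40, 40, 42, 41, 42, 42, 41]
97 [37, 38, 37, 38, 62, 94, 104, 104, 105, 104, 104, 104, 103, 104, 102, 77, 40, 39, 39, 40, 40, 40, 40, 40, 41, 40, 41, 40, 40, 41, 42, 41, 43, 42, 42, 43]
99 [48, 56, 84, 103, 104, 105, 104, 108, 108, 107, 108, 107, 105, 103, 102, 77, 40, 41, 40, 42, 39, 40, 41, 40, 42, 41, 42, 42, 42, 42, 43, 40, 42, 44, 43, 44]
101 [161, 159, 159, 158, 156, 155, 155, 156, 154, 154, 153, 151, 150, 149, 143, 125, 112, 114, 114, 113, 100, 83, 83, 82, 71, 57, 57, 57, 58, 51, 42, 42, 42, 42, 44, 43]
103 [161, 162, 163, 163, 164, 162, 162, 162, 161, 162, 161, 161, 162, 162, 163, 162, 162, 162, 162, 162, 162, 162, 161, 162, 161, 160, 159, 159, 157, 158, 161, 159, 160, 160, 160, 160]
```

```bash
cat > fit.py <<'E'
from h import *
from scipy.ndimage import map_coordinates
q=[.5775,.0129,.1255];c,sn=np.cos(q[2]),np.sin(q[2])
def L(th,a,y,b): # a ahead of hinge, b above hinge, turned by th
    x=.115-(a*np.cos(th)-b*np.sin(th));z=.1+a*np.sin(th)+b*np.cos(th)
    return np.stack([q[0]+c*x-sn*y,q[1]+sn*x+c*y,z],-1)
s=np.linspace(.03,.97,60);o=np.ones(60)
edges=dict(front=(.235*o,-.12+.24*s,.018*o),left=(.235*s,.12*o,.018*o),right=(.235*s,-.12*o,.018*o))
def score(C,e,th):
    g=cv2.GaussianBlur(C["img"].max(2).astype(float),(0,0),.7);p=proj(C,L(th,*edges[e]));t=p[-1]-p[0];n=np.array([-t[1],t[0]])/np.linalg.norm(t)
    f=lambda k:map_coordinates(g,[(p+k*n)[:,1],(p+k*n)[:,0]],order=1,mode="nearest")
    d=f(1.2)-f(-1.2);ok=(p[:,0]>3)&(p[:,0]<556)&(p[:,1]>3)&(p[:,1]<416)
    return abs(d[ok].mean()) if ok.sum()>15 else 0
def best(C,e,G):
    v=np.array([score(C,e,t) for t in G]);i=v.argmax();return round(G[i],3),round(v[i],1)
if __name__=="__main__":
    D0=pickle.load(open("cams0.pkl","rb"));D3=pickle.load(open("cams3.pkl","rb"))
    for n in("top","scene"):
        for e in edges:print("shut",n,e,best(D0[n],e,np.arange(-.06,.06,.003)),"now",best(D3[n],e,np.arange(.55,.75,.003)))
    for e in edges:print("wrist",e,best(D3["wrist"],e,np.arange(.55,.75,.003)))
    for t in(.004,.006,.008):
        print("ptr tip col",t,[(th,proj(D3["wrist"],L(th,np.array([.119]),.122,np.array([-t/2])))[0].round(1).tolist()) for th in(.61,.63,.65,.67)])
E
python3 fit.py
```

```text
shut top front (np.float64(0.045), np.float64(77.7)) now (np.float64(0.61), np.float64(6.6))
shut top left (np.float64(-0.033), np.float64(105.6)) now (np.float64(0.715), np.float64(48.0))
shut top right (np.float64(-0.06), np.float64(65.8)) now (np.float64(0.586), np.float64(34.5))
shut scene front (np.float64(-0.012), np.float64(10.0)) now (np.float64(0.619), np.float64(23.9))
shut scene left (np.float64(-0.009), np.float64(47.3)) now (np.float64(0.631), np.float64(21.9))
shut scene right (np.float64(0.0), np.float64(30.2)) now (np.float64(0.628), np.float64(26.2))
wrist front (np.float64(0.565), np.float64(10.5))
wrist left (np.float64(0.592), np.float64(53.6))
wrist right (np.float64(0.556), np.float64(0.2))
ptr tip col 0.004 [(0.61, [324.9, 100.0]), (0.63, [327.0, 99.8]), (0.65, [329.1, 99.6]), (0.67, [331.4, 99.5])]
ptr tip col 0.006 [(0.61, [324.1, 100.0]), (0.63, [326.1, 99.9]), (0.65, [328.2, 99.7]), (0.67, [330.4, 99.5])]
ptr tip col 0.008 [(0.61, [323.2, 100.1]), (0.63, [325.2, 100.0]), (0.65, [327.3, 99.8]), (0.67, [329.5, 99.6])]
```

Best estimates: lid ≈ 0.632 rad (scene edges, pointer tip and kinematic x agree) and mark ≈ 0.648. I'll raise it by 0.016 rad.

```bash
python3 jog.py '[[0,0.0014,-0.001,0,0],[0,0.0028,-0.0021,0,0],[0,0.0028,-0.0021,0,0],[0,0.0028,-0.0021,0,0],[0,0.0028,-0.0021,0,0],[0,0.0028,-0.0021,0,0]]'; python3 lid.py
python3 - <<'E'
from bench import r;from fit import *
D={n:r.camera(n) for n in("scene","wrist")};pickle.dump(D,open("cams4.pkl","wb"))
for e in edges:print(e,best(D["scene"],e,np.arange(.55,.75,.003)))
g=D["wrist"]["img"].max(2)
for v in(93,95,97,99):print(v,g[v,310:340].tolist())
for th in(.62,.64,.66):print(th,proj(D["wrist"],L(th,np.array([.119]),.122,np.array([-.003])))[0].round(1))
m=.648;print("tab upper edge pred",proj(D["wrist"],L(m,np.array([.121]),.1276,np.array([.004])))[0].round(1),"outer low corner",proj(D["wrist"],L(m,np.array([.161]),.147,np.array([-.01])))[0].round(1),"inner-up block",proj(D["wrist"],L(m,np.array([.145]),.147,np.array([.01])))[0].round(1))
for v in(62,68,76,80):print(v,g[v,270:350].tolist())
E
```

```text
time: 21.85
ee_pos: [0.5583, 0.0351, 0.2787]
eef_rot: [0.661, 0.751, -0.001, -0.0]
ft_force: [-7.6, 0.8, -3.1]
width: 0.0126
grip_force: 40.0
theta z 0.682 theta atan 0.6589 r 0.2196 [-7.6  0.8 -3.1] 0.01260760900292391 21.85
front (np.float64(0.634), np.float64(22.9))
left (np.float64(0.637), np.float64(21.7))
right (np.float64(0.643), np.float64(26.0))
93 [38, 37, 35, 37, 38, 35, 36, 38, 37, 38, 37, 37, 39, 40, 37, 39, 38, 38, 39, 39, 41, 39, 40, 39, 39, 40, 41, 41, 41, 41]
95 [61, 89, 99, 98, 100, 102, 102, 99, 98, 98, 101, 101, 103, 77, 40, 39, 39, 40, 41, 40, 39, 40, 40, 39, 41, 41, 39, 43, 41, 40]
97 [74, 101, 103, 104, 105, 103, 104, 105, 104, 105, 104, 104, 95, 66, 40, 40, 41, 41, 40, 40, 41, 41, 39, 41, 41, 42, 41, 42, 42, 42]
99 [104, 105, 105, 105, 105, 106, 109, 109, 109, 106, 105, 104, 94, 66, 40, 40, 41, 40, 40, 42, 41, 42, 40, 41, 41, 43, 43, 41, 42, 42]
0.62 [321.3 100.2]
0.64 [323.3 100. ]
0.66 [325.4  99.8]
tab upper edge pred [329.2  91.5] outer low corner [275.9  59.9] inner-up block [312.2  58.1]
62 [101, 101, 101, 78, 39, 31, 33, 31, 31, 30, 32, 30, 32, 32, 31, 
[... 679 characters left out ...]
, 33, 34, 35, 34, 33, 33, 33, 34, 32, 33, 33, 33, 35, 33, 34, 36, 37, 35, 33, 33, 35, 33, 33, 33, 33, 32, 32, 33, 33, 34, 35, 34, 34, 33, 34, 33, 33, 34, 35, 41, 55, 67, 76, 89, 99, 110, 111, 110, 111, 113, 112, 113, 115, 113, 115, 115, 115, 116, 116, 116, 116, 116, 118, 118, 117, 118, 118, 118, 118, 118, 117, 119, 119, 117, 119, 118]
80 [103, 103, 101, 74, 33, 34, 33, 34, 33, 35, 35, 34, 34, 33, 35, 33, 34, 35, 34, 38, 36, 36, 34, 34, 35, 34, 35, 34, 33, 33, 34, 35, 34, 32, 36, 33, 34, 35, 34, 35, 33, 35, 64, 100, 112, 113, 114, 114, 114, 113, 113, 113, 114, 114, 115, 114, 115, 115, 114, 114, 114, 116, 115, 116, 116, 117, 117, 117, 117, 117, 118, 117, 118, 118, 119, 118, 119, 120, 118, 119]
```

```bash
python3 - <<'E'
from fit import *
for f in("cams2","cams3","cams4"):
    C=pickle.load(open(f+".pkl","rb"))["wrist"];g=C["img"].max(2)
    for m in(.62,.65,.68):print(f,m,[proj(C,L(m,np.array([.121]),y,np.array([b])))[0].round(1).tolist() for y in(.1404,.1276) for b in(.004,-.004)], "block",[proj(C,L(m,np.array([a]),y,np.array([b])))[0].round(1).tolist() for a,b,y in((.161,-.01,.147),(.141,.01,.147))])
    v0=66
    for v in range(v0,78,2):
        k=np.where(g[v,275:380]<66)[0]+275;print(v,k.min(),k.max())
E
```

```text
cams2 0.62 [[346.0, 71.2], [338.0, 72.6], [344.8, 90.3], [337.0, 91.1]] block [[290.2, 57.8], [332.4, 56.3]]
cams2 0.65 [[350.0, 70.5], [341.5, 71.9], [348.7, 89.9], [340.4, 90.7]] block [[294.3, 56.5], [337.4, 55.3]]
cams2 0.68 [[354.1, 69.9], [345.2, 71.3], [352.8, 89.5], [344.1, 90.3]] block [[298.7, 55.3], [342.7, 54.3]]
66 292 332
68 292 346
70 292 348
72 292 345
74 291 332
76 291 331
cams3 0.62 [[330.7, 73.2], [323.4, 74.5], [329.9, 91.5], [322.6, 92.3]] block [[276.3, 60.3], [316.6, 59.0]]
cams3 0.65 [[334.4, 72.6], [326.6, 73.9], [333.5, 91.2], [325.8, 92.0]] block [[280.0, 59.2], [321.2, 58.1]]
cams3 0.68 [[338.2, 72.0], [330.0, 73.3], [337.2, 90.8], [329.2, 91.6]] block [[284.0, 58.0], [326.0, 57.1]]
66 277 315
68 277 315
70 277 329
72 278 332
74 278 329
76 278 316
cams4 0.62 [[326.7, 73.6], [319.5, 74.9], [325.9, 91.8], [318.8, 92.6]] block [[272.5, 60.9], [312.3, 59.7]]
cams4 0.65 [[330.3, 73.0], [322.6, 74.3], [329.4, 91.4], [321.9, 92.2]] block [[276.1, 59.8], [316.8, 58.7]]
cams4 0.68 [[334.0, 72.5], [326.0, 73.7], [333.1, 91.1], [325.2, 91.9]] block [[280.0, 58.7], [321.5, 57.8]]
66 275 310
68 275 310
70 275 322
72 275 328
74 275 327
76 275 314
```

The outer prong tip in the same image gives m ≈ 0.636–0.648, and the pointer and lid edges give 0.635–0.648. They agree within about 0.01 rad, or roughly 1 mm. I'll let it settle and hand in.

```bash
python3 jog.py '[[0,0,0,0,0],[0,0,0,0,0],[0,0,0,0,0],[0,0,0,0,0],[0,0,0,0,0]]'; python3 lid.py; python3 -c "
from bench import r;print(r.close_job())"
```

```text
time: 22.45
ee_pos: [0.5583, 0.035, 0.2787]
eef_rot: [0.661, 0.751, -0.001, -0.0]
ft_force: [-6.7, -1.4, -2.8]
width: 0.0126
grip_force: 40.0
theta z 0.6821 theta atan 0.659 r 0.2196 [-6.7 -1.4 -2.8] 0.012574950424277073 22.45
the job is handed in; nothing more can be done
None
```

I put the stopper and rack corner in the bin, then lifted the lid to about 0.645 rad, within my roughly 0.01 rad (about 1 mm) measuring error of the mark, and handed the job in at 22.5 s with the gripper still holding the handle; no verdict came back.

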